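# Set the comb binder and hold its hooks open

## Robot

A 7-joint arm with a two-finger parallel gripper is mounted at the origin on the work surface. World frame = base frame: x ahead of the robot, y to its left, z up, the work surface at z = 0. Lengths are in m, angles in rad, forces in N, time in s.
With the tool pointing down it reaches from about 0.425 to 0.875 m from the base axis. Payload 9.9 kg.
Tool frame: the origin (TCP) lies midway between the tips of the shut fingers; the grasp point (between the pads) lies 19 mm behind it; y points along the fingers, z is the direction in which the jaws open and shut, and the axes are right-handed (so a half turn about y gives the same grasp; the last joint's range is limited). The gripper opens to 85 mm and grips with 20 to 120 N. Pads are 22 mm wide; open, the fingers measure 114 mm over their backs; the gripper's body (76 mm by 85 mm) begins 54 mm behind the grasp point. The pads swing forward as they close: fully open they stand 13 mm farther back than shut.
Start: joints at [-1.242, 0.576, 0.025, 1.437, -0.015, 1.129, -0.057], TCP at [0.271, 0.618, 0.231] pointing down, gripper open.
Joint ranges: [-2.76, 2.76], [-0.34, 2.15], [-1.52, 1.57], [0.19, 2.46], [-1.09, 4.23], [0.17, 1.99], [-2.82, 2.82]. Speed limits (rad/s): [2.22, 2.22, 3.01, 3.01, 3.14, 3.14, 3.14].

## Interface

Orientations are given as a unit quaternion [w, x, y, z].
In Python, from bench import robot gives the robot as it stands.
- The arm moves only by the tool send_rows, never from a script. Its argument "commands" is a list of rows, each a list of 7 numbers: the closure, from -1 (fully open) to 1 (shut), so that 0 is half open, then the shift along the tool's x, y, z each as a share of 0.15 m, from -1 to 1, then the turn, a rotation vector about the tool's x, y, z each as a share of 45 degrees, from -1 to 1. In form: [[fingers, x, y, z, ax, ay, az], ...]. A call has 1 to 20 rows; each row shifts and turns the pose as measured when the row begins, along the tool's axes as they then stand; what a row does not reach is not made up. A row lasts 1/12 s, in which the tool goes at most 41.7 mm and 7.16 degrees, less where a joint would pass 70% of its speed; a pose out of reach is approached as far as the arm can. A call with a number of a shift or a turn outside -1 to 1 is refused whole. A call with a gripper value outside its range is refused whole. The fingers move at their own pace and stop on an object; the grip force is fixed at half the most. Time passes only in rows, so rows that do not move let the fingers close. It gives the time, the measured TCP pose, the force and the opening at its end, in the units of the state.
- robot.sense(): the state, without advancing time (a new reading comes with each control period).
- robot.snapshot(name): name is "scene" or "top" or "wrist"; returns the picture (420x560x3 uint8, blue, green, red); there is no depth.
- robot.get_calibration(name): a dict with "vertical_fov" (degrees; the focal length in pixels is half the picture's height over the tangent of half this angle, whatever the lens; pixels are square), "cx", "cy" (the principal point, pixels), "R" (3x3) and "t" (3): a world point X has camera coordinates R X + t. Camera axes: x right, y down, z forward; pixel columns grow to the right and rows downward; lengths in m; the calibration is good to about 2 mm. A picture is of the moment at which its call begins: read the wrist's pose just before it. get_calibration takes no time and is no camera call; for the wrist camera it gives the pose at the moment of the call.
- robot.hand_in(): hands the job in, once; it reports no verdict.
Trained networks look in the newest picture that a camera, given by its name, has taken for a name from the list of things; names that differ only in an ending like _2 or _b are one class to them, and where a whole thing is asked for, a point or a joint stands for the part that bears it (a point fixed in the world has none). Each returns a list of dicts, best first, with "confidence" (0 to 1); they miss things now and then, are a little off and sometimes report something else, mostly with a low value. They report only what shows in the picture. A call takes as long as a camera call.
- robot.trace(thing, camera): "region" (420x560 bool, what is visible of it).
- robot.mark_of(thing, camera): "xyz" ([x, y, z] in m, in world coordinates, good to about 4 mm: a listed point, or the origin of a listed thing).
The state is a dict: "time": time; "joint_pos": joint angles; "qd": joint speeds; "joint_efforts": joint torques, N m; "position": TCP position; "tool_rot": TCP orientation; "force": force on the tool from outside, world axes, zero at the start; "torque": the same for the moment, N m; "finger_gap": finger opening in m.
Only numpy, scipy, OpenCV 4.12 (cv2) and the standard library are available. Lean on these libraries where they do the work, as an engineer would, in place of code of your own. Each camera call takes 0.05 s, during which the arm holds its last target. There are 200 camera calls.

## Task

Get the comb-binding machine ready for a colleague to slip in a comb: first turn its dial so that the nose of the dial points at the small raised tab on the scale. Then press the machine's side lever down past its first two clicks to the third, and finish while holding it there with the gripper's fingers, because it springs back if let go. Do not force the lever on down to its stop, and do not disturb the mug, the stapler or the tape dispenser.

Things in the scene. Friction and masses are not known exactly. Their poses are not given: they have to be found in the camera images.
- binder: Comb binder, fixed: grey box 220 (x) by 320 (y) by 100 mm. Origin: centre of its underside on the desk; z up, +x away from the operator, +y to their left; turned about z. Vertical dial axis at x 20, y 70. Hooks 15 mm tall on top near the front (x -60 to -85) slide as the lever moves. Steel guide arc by the lever (y -165, to z 143) has a stud at the lever's angle for each click.
- dial (a joint): Dial angle, rad, 0 to 2.0 between stops, growing clockwise seen from above. At value q the nose points 0.8 - q rad counterclockwise (from above) of the binder's +x. Light friction (0.04 N m), stays where it is left.
- dial_grip (a point): On the dial's vertical axis at the height to grip, 132 mm above the desk; x axis along the nose. The dial: black disc 48 mm across, 8 mm high, with an upright bar grip 42 mm long (along the nose), 14 mm thick, 31 mm high, top 140 mm above the desk (40 mm above the binder's top); grip its flat sides from above.
- dial_nose (a point): Tip of the dial's nose, a small white pointer 4 mm wide sticking out of the disc at one end of the bar, 32 mm from the axis; a white line on the bar's top lies on the same half. x axis outward along the nose.
- index_tab: Small raised white plastic tab over the tick marks round the dial: 22 mm long radially (38 to 60 mm from the dial axis), 9 mm wide, 7 mm high, fixed. Origin on the dial axis at the binder's top, x axis from there through the tab's middle. It lies 0.4 to 1.5 rad clockwise (from above) of where the nose starts.
- tab_end (a point): Inner end of the tab on its centre line, 38 mm from the dial's axis, 7 mm above the binder's top.
- comb_lever (a joint): How far the lever is pressed, rad: 0 up at rest; clicks at 0.28, 0.56 and 0.84 (third); hard stop at 1.08. A spring always drives it back to 0, from the clicks too: about 2 N at the handle across the rod near 0, 5 to 6 N at the third click, rippling by about 1 N at the clicks; pressed from above with friction it can take up to 20 N early in the stroke.
- lever_bar: The lever, on the binder's right (-y) side: 10 mm steel rod with a black cross handle at its end. Origin on its level turning axis (along binder y, at x 50, y -172, z 70 mm); frame aligned with the binder at rest, turning with the lever. Handle axis 130 mm away. At value q it leans to the binder's -x (to the operator), 0.873 - q rad above level.
- lever_handle (a point): Middle of the handle, on its axis: a level bar along the binder's y, 22 mm in diameter, 62 mm long; at binder x -34, y -205, z 170 mm at rest and x -80, z 74 mm at the third click. Can be pressed from above or gripped across.
- mug: White mug, 80 mm wide, 90 mm tall, standing loose to the left of the binder; leave alone. Origin at its underside.
- stapler: Stapler, 150 by 36 by 57 mm, loose on the desk on the robot's side of the binder; leave alone. Origin at its underside.
- tape: Tape dispenser, 140 by 55 by 80 mm, loose on the desk to the right of the binder, beyond the lever; leave alone. Origin at its underside.

How it is judged:
On the way, in this order (a step that is already met when the one before it is completed fails the run):
1. the dial's nose points at the tab, within 0.12 rad (angle between the x axis of dial_nose and the x axis of index_tab, either way round below 0.12 rad), for 0.3 s.
2. with the dial still at the tab, the fingers hold the lever at its third click (angle between the x axis of dial_nose and the x axis of index_tab, either way round below 0.12 rad and value of joint comb_lever between 0.75 and 0.93 rad and contact force between the fingers and lever_bar above 1 N), for 0.5 s.
At the end, for the whole second after the job is handed in: The dial's nose points at the tab within 0.12 rad, and the gripper's fingers alone hold the lever still at its third click (joint between 0.75 and 0.93 rad), pressing it with more than 1 N (all of step 2 and velocity of joint comb_lever between -0.15 and 0.15 rad/s and contact force between each of mug, stapler, tape and lever_bar below 0.2 N); the arm keeps its last pose, push and grip.
It fails at once if the lever is forced on past the third click towards its stop (beyond 1.0 rad) (value of joint comb_lever above 1 rad).
It fails at once if the mug, the stapler or the tape dispenser is moved by more than 25 mm or tipped (distance of any of mug, stapler, tape from where it was at the start of the episode above 0.025 m or angle between any of mug, stapler, tape's own z axis and vertical above 0.4 rad).
It also fails if it takes over 50 s, if anything falls off the work surface, if the arm or the gripper's body presses on something with over 40 N, if the wrist force passes 120 N, or if a joint passes its speed limit or range.

## Working session

There is one attempt and no reset: what is moved stays moved. The work goes in short steps, Python scripts to look and compute and a tool call to move; the robot and the scene stay as the last step left them, time stands still between calls to the robot, and variables do not carry over. Pictures are saved under pics/ and viewed, about 8 in all and at most 12, crops included, and the job is handed in when it is done.

Besides the shell and the picture viewer there is one more tool, called after "Emit:" in YAML: its name, and indented under it one key for each argument. send_rows: Moves the arm, as the interface text tells. Its arguments: {"type":"object","properties":{"commands":{"type":"array"}},"required":["commands"]}

```bash
ls; mkdir -p pics; python3 - <<'E'
from bench import robot
import cv2,numpy as np
s=robot.sense();print({k:np.round(v,3).tolist() for k,v in s.items()})
for c in("top","scene"):
    im=robot.snapshot(c);cv2.imwrite(f"pics/{c}0.png",im)
    cal=robot.get_calibration(c);print(c,cal["vertical_fov"],cal["cx"],cal["cy"],np.round(-cal["R"].T@cal["t"],3),np.round(cal["R"],2).tolist())
    for t in["binder","dial_grip","dial_nose","index_tab","tab_end","lever_bar","lever_handle","mug","stapler","tape"]:
        r=robot.mark_of(t,c);print(t,[(np.round(d["xyz"],4).tolist(),round(d["confidence"],2)) for d in r[:2]])
E
```

```text
pics
{'time': 0.0, 'joint_pos': [-1.242, 0.577, 0.025, 1.438, -0.015, 1.129, -0.057], 'qd': [-0.001, -0.001, -0.002, 0.001, -0.001, 0.0, -0.003], 'joint_efforts': [-0.0, -76.574, 2.25, -28.597, 0.015, 0.012, 0.0], 'position': [0.271, 0.618, 0.23], 'tool_rot': [-0.692, 0.693, -0.145, 0.145], 'force': [0.343, 0.913, 0.721], 'torque': [-0.01, 0.042, 0.008], 'finger_gap': 0.085}
top 48.03962152513996 273.3764359605647 210.27743816623848 [0.418 0.035 1.288] [[-0.02, -1.0, -0.01], [-0.99, 0.03, -0.13], [0.13, 0.01, -0.99]]
binder [([0.6209, -0.0038, -0.0019], 0.63)]
dial_grip [([0.6658, 0.0566, 0.1333], 0.77)]
dial_nose [([0.6949, 0.0627, 0.1077], 0.77)]
index_tab []
tab_end [([0.6824, 0.0197, 0.1038], 0.37)]
lever_bar [([0.6374, -0.1889, 0.0706], 0.7)]
lever_handle [([0.5481, -0.202, 0.1745], 0.76)]
mug [([0.6284, 0.2542, -0.0014], 0.98)]
stapler [([0.4464, 0.1209, -0.0028], 0.78)]
tape [([0.5977, -0.3343, 0.0026], 0.85)]
scene 53.32788320544995 278.8148253053148 208.84086974358596 [1.127 0.375 0.785] [[-0.48, 0.88, -0.01], [0.62, 0.33, -0.71], [-0.62, -0.35, -0.7]]
binder [([0.6346, -0.1917, 0.0701], 0.29)]
dial_grip [([0.6652, 0.0546, 0.1301], 0.82), ([0.5531, -0.2008, 0.17], 0.24)]
dial_nose [([0.6967, 0.0623, 0.1101], 0.87)]
index_tab [([0.5988, -0.3347, 0.0003], 0.49)]
tab_end [([0.6834, 0.019, 0.1095], 0.55)]
lever_bar [([0.6375, -0.1898, 0.069], 0.77)]
lever_handle [([0.5529, -0.1977, 0.1724], 0.62), ([0.6367, -0.1913, 0.0688], 0.32)]
mug [([0.6272, 0.2536, -0.0005], 0.76)]
stapler [([0.4475, 0.1178, 0.0001], 0.85)]
tape [([0.599, -0.3356, 0.0006], 0.88)]
```

View picture.

View pics/top0.png

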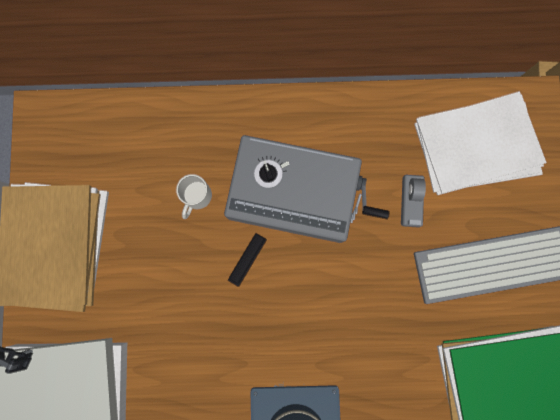

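View pics/scene0.png

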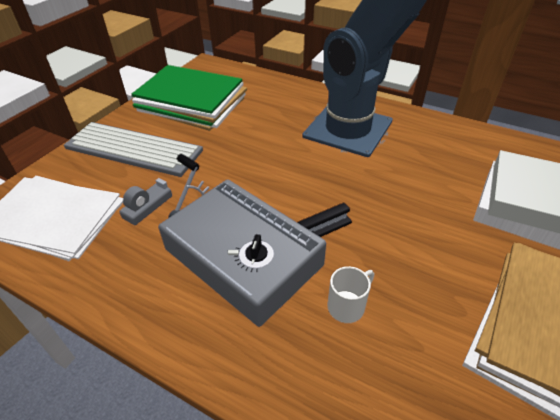

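```bash
cat > h.py <<'E'
from bench import robot
import numpy as np
from scipy.spatial.transform import Rotation as Ro
def st():
    s=robot.sense();R=Ro.from_quat(s["tool_rot"],scalar_first=True);return s,np.array(s["position"]),R
def show():
    s,p,R=st();print("t",round(s["time"],2),"p",np.round(p,4),"F",np.round(s["force"],1),"gap",round(float(s["finger_gap"]),4),"q",np.round(s["joint_pos"],2))
    print("tool axes x,y,z (columns)\n",np.round(R.as_matrix(),3));return p,R
def down(jaw_deg):
    "tool y down, jaw z at world angle"
    a=np.radians(jaw_deg);z=np.array([np.cos(a),np.sin(a),0]);y=np.array([0,0,-1.]);return Ro.from_matrix(np.column_stack([np.cross(y,z),y,z]))
def plan(pos,R1=None):
    s,p,R=st();d=R.inv().apply(np.array(pos)-p)/.15
    print("shift total",np.round(d,3),"rows>=",np.linalg.norm(d)*.15/.0417)
    if R1 is not None:
        r=(R.inv()*R1).as_rotvec(degrees=True)/45;print("turn total",np.round(r,3),"rows>=",np.linalg.norm(r)/.159)
E
python3 - <<'E'
from h import *
show()
plan([.66,.05,.30],down(-76.5));plan([.66,.05,.30],down(103.5))
E
```

```text
t 1.1 p [0.2708 0.6183 0.2313] F [ 0.6 -0.8  0.1] gap 0.0854 q [-1.24  0.58  0.02  1.44 -0.01  1.13 -0.06]
tool axes x,y,z (columns)
 [[ 0.916 -0.     0.401]
 [-0.401  0.     0.916]
 [-0.    -1.     0.   ]]
shift total [ 3.897 -0.458 -2.43 ] rows>= 16.600451918025524
turn total [ 0.     3.174 -0.   ] rows>= 19.965211605399492
shift total [ 3.897 -0.458 -2.43 ] rows>= 16.600451918025524
turn total [-0.    -0.826 -0.   ] rows>= 5.192021099466867
```

Emit:
send_rows:
  commands:
    - [-1,0.229,-0.027,-0.143,0,0,0]
    - [-1,0.229,-0.027,-0.143,0,0,0]
    - [-1,0.229,-0.027,-0.143,0,0,0]
    - [-1,0.229,-0.027,-0.143,0,0,0]
    - [-1,0.229,-0.027,-0.143,0,0,0]
    - [-1,0.229,-0.027,-0.143,0,0,0]
    - [-1,0.229,-0.027,-0.143,0,0,0]
    - [-1,0.229,-0.027,-0.143,0,0,0]
    - [-1,0.229,-0.027,-0.143,0,0,0]
    - [-1,0.229,-0.027,-0.143,0,0,0]
    - [-1,0.229,-0.027,-0.143,0,0,0]
    - [-1,0.229,-0.027,-0.143,0,0,0]
    - [-1,0.229,-0.027,-0.143,0,0,0]
    - [-1,0.229,-0.027,-0.143,0,0,0]
    - [-1,0.229,-0.027,-0.143,0,0,0]
    - [-1,0.229,-0.027,-0.143,0,0,0]
    - [-1,0,0,0,0,0,0]

```text
time: 2.52
position: [0.6451, 0.0716, 0.2951]
tool_rot: [0.693, -0.692, 0.141, -0.142]
force: [-1.3, -0.9, -0.1]
finger_gap: 0.0853
```

```bash
python3 - <<'E'
from h import *
import cv2
show()
plan([.66,.05,.30],down(103.5))
im=robot.snapshot("wrist");cv2.imwrite("pics/w1.png",im)
cal=robot.get_calibration("wrist");print(np.round(-cal["R"].T@cal["t"],3))
for t in["dial_grip","dial_nose","tab_end","lever_bar","lever_handle"]:
    r=robot.mark_of(t,"wrist");print(t,[(np.round(d["xyz"],4).tolist(),round(d["confidence"],2)) for d in r[:2]])
E
```

```text
t 2.52 p [0.6451 0.0716 0.2951] F [-1.3 -0.9 -0.1] gap 0.0853 q [-0.26  0.49  0.13  1.42 -0.06  1.23  1.04]
tool axes x,y,z (columns)
 [[ 0.92   0.002  0.392]
 [-0.392  0.001  0.92 ]
 [ 0.001 -1.     0.002]]
shift total [ 0.148 -0.033 -0.094] rows>= 0.6403088311356033
turn total [-0.001 -0.813  0.002] rows>= 5.110980016331552
[0.582 0.101 0.438]
dial_grip [([0.6661, 0.0523, 0.1306], 0.89)]
dial_nose [([0.7004, 0.0585, 0.1115], 0.82), ([0.6382, -0.1901, 0.0667], 0.63)]
tab_end [([0.6852, 0.0217, 0.1067], 0.63)]
lever_bar [([0.6395, -0.1926, 0.0673], 0.94), ([0.6358, 0.2473, 0.0038], 0.36)]
lever_handle []
```

View pics/w1.png

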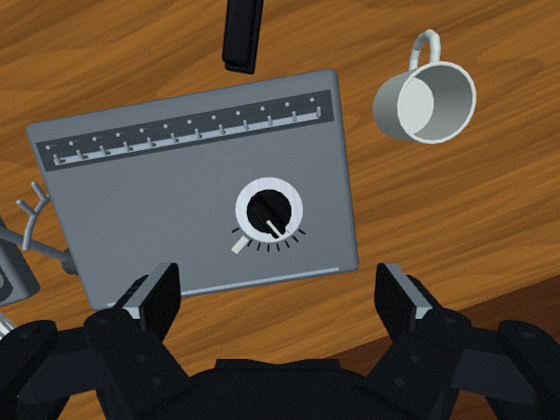

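```bash
python3 - <<'E'
import cv2
im=cv2.imread("pics/w1.png")[165:265,205:335];cv2.imwrite("pics/w1c.png",cv2.resize(im,None,fx=6,fy=6,interpolation=cv2.INTER_CUBIC))
E
```

```text
(no output)
```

View pics/w1c.png

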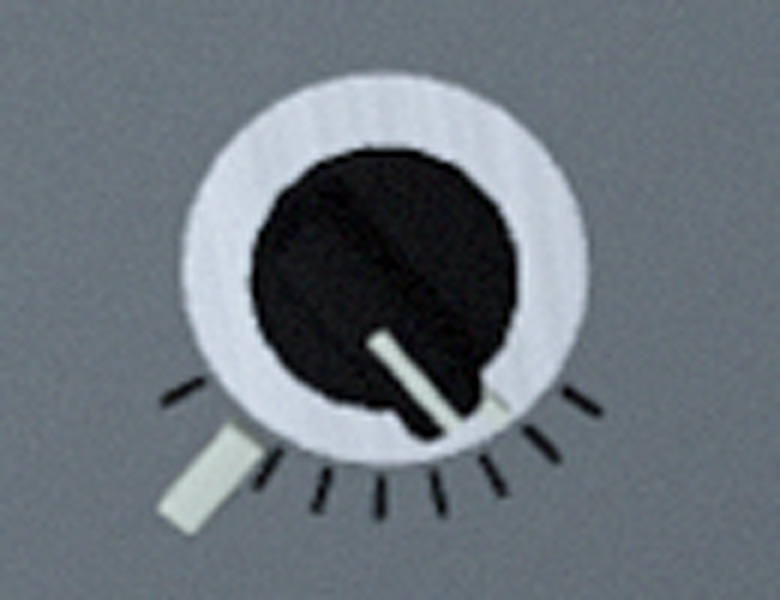

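```bash
cat >> h.py <<'E'
def ray(cal,u,v,z,h=420):
    f=h/2/np.tan(np.radians(cal["vertical_fov"])/2);d=np.array(cal["R"]).T@[(u-cal["cx"])/f,(v-cal["cy"])/f,1];c=-np.array(cal["R"]).T@np.array(cal["t"])
    return c+d*(z-c[2])/d[2]
E
python3 - <<'E'
from h import *
cal=robot.get_calibration("wrist")
P={k:ray(cal,205+u/6,165+v/6,z) for k,(u,v,z) in dict(l0=(378,338,.14),l1=(455,430,.14),t0=(249,436,.107),t1=(176,519,.107),plate=(386,268,.1),disc=(385,280,.108)).items()}
for k,v in P.items(): print(k,np.round(v,4))
g=lambda a,b:np.degrees(np.arctan2(*(P[b]-P[a])[1::-1]))
print("nose",g("l0","l1"),"tab",g("t0","t1"),"plate->tab",g("plate","t0"),g("plate","t1"))
plan([*P["plate"][:2],.25],down(g("l0","l1")+90))
E
```

```text
l0 [0.662 0.067 0.14 ]
l1 [0.681  0.0725 0.14  ]
t0 [0.6792 0.0341 0.107 ]
t1 [0.6887 0.0155 0.107 ]
plate [0.6615 0.0678 0.1   ]
disc [0.6615 0.0678 0.108 ]
nose 16.05544119440869 tab -62.83892499967693 plate->tab -62.38825602246578 -62.54786832298077
shift total [ 0.169  0.296 -0.045] rows>= 1.2368901884570696
turn total [-0.009 -0.853 -0.003] rows>= 5.366493557902378
```

```bash
python3 - <<'E'
from h import *
import cv2
show()
cal=robot.get_calibration("wrist");print(np.round(-cal["R"].T@cal["t"],4))
im=robot.snapshot("wrist");cv2.imwrite("pics/w2.png",im)
cal2=robot.get_calibration("wrist");print(np.round(-cal2["R"].T@cal2["t"],4))
old=cv2.imread("pics/w1.png")
sh,_=cv2.phaseCorrelate(old[100:270,60:350,1].astype(float),im[100:270,60:350,1].astype(float));print("shift px",sh)
for t in["dial_grip","dial_nose","tab_end"]:
    r=robot.mark_of(t,"wrist");print(t,[(np.round(d["xyz"],4).tolist(),round(d["confidence"],2)) for d in r[:2]])
for dx in(0,):
    P=lambda u,v,z:ray(cal,205+u/6+sh[0],165+v/6+sh[1],z)
    print(P(378,338,.14),P(455,430,.14),P(386,268,.1),P(249,436,.107),P(176,519,.107))
# top
ct=robot.get_calibration("top");print("top",ray(ct,268,173.5,.12))
E
```

```text
t 2.82 p [0.6408 0.0834 0.2946] F [-0.7  0.2  0. ] gap 0.0854 q [-0.27  0.49  0.12  1.42 -0.07  1.23  1.04]
tool axes x,y,z (columns)
 [[ 0.925 -0.002  0.38 ]
 [-0.38   0.007  0.925]
 [-0.004 -1.     0.006]]
[0.5796 0.1082 0.4379]
[0.5796 0.1082 0.4379]
shift px (-9.892178786538892, 8.937272631960951)
dial_grip [([0.6702, 0.0498, 0.1325], 0.78)]
dial_nose [([0.6952, 0.0601, 0.1112], 0.69)]
tab_end [([0.6837, 0.0207, 0.108], 0.45)]
[0.66662647 0.05479333 0.14      ] [0.6858202  0.06013379 0.14      ] [0.66669023 0.05415598 0.1       ] [0.68450669 0.02010152 0.107     ] [0.69417956 0.00120528 0.107     ]
top [0.66287562 0.05295898 0.12      ]
```

Emit:
send_rows:
  commands:
    - [-1,0,0,0,0,-0.14,0]
    - [-1,0,0,0,0,-0.14,0]
    - [-1,0,0,0,0,-0.14,0]
    - [-1,0,0,0,0,-0.14,0]
    - [-1,0,0,0,0,-0.14,0]
    - [-1,0,0,0,0,-0.14,0]
    - [-1,0,0,0,0,0,0]
    - [-1,0,0,0,0,0,0]
    - [-1,0,0,0,0,0,0]

```text
time: 3.77
position: [0.6395, 0.0872, 0.2955]
tool_rot: [0.702, -0.697, -0.106, 0.106]
force: [0.1, 0.1, 1.1]
finger_gap: 0.0854
```

```bash
python3 - <<'E'
from h import *
show(); plan([.6666,.0545,.19],down(105.7))
E
```

```text
t 3.77 p [0.6395 0.0872 0.2955] F [0.1 0.1 1.1] gap 0.0854 q [-0.17  0.49 -0.05  1.42  0.02  1.24  1.65]
tool axes x,y,z (columns)
 [[ 0.955 -0.001 -0.296]
 [ 0.296  0.007  0.955]
 [ 0.001 -1.     0.007]]
shift total [ 0.107  0.702 -0.266] rows>= 2.7283869267158223
turn total [-0.008  0.033  0.002] rows>= 0.21700929380243142
```

Emit:
send_rows:
  commands:
    - [-1,0.02,0.11,-0.045,0,0.01,0]
    - [-1,0.02,0.11,-0.045,0,0.01,0]
    - [-1,0.02,0.11,-0.045,0,0.01,0]
    - [-1,0.02,0.11,-0.045,0,0,0]
    - [-1,0.02,0.11,-0.045,0,0,0]
    - [-1,0,0.05,-0.02,0,0,0]
    - [-1,0,0,0,0,0,0]
    - [-1,0,0,0,0,0,0]

```text
time: 4.43
position: [0.6655, 0.0579, 0.2037]
tool_rot: [0.704, -0.699, -0.091, 0.088]
force: [-0.9, 0.5, 0.7]
finger_gap: 0.0854
```

```bash
python3 - <<'E'
from h import *
show(); plan([.6666,.0545,.19],down(105.7))
E
```

```text
t 4.43 p [0.6655 0.0579 0.2037] F [-0.9  0.5  0.7] gap 0.0854 q [-0.13  0.58 -0.04  1.5   0.02  1.06  1.65]
tool axes x,y,z (columns)
 [[ 0.968  0.003 -0.252]
 [ 0.252  0.007  0.968]
 [ 0.005 -1.     0.006]]
shift total [ 0.001  0.091 -0.024] rows>= 0.340482023456052
turn total [-0.008 -0.024  0.006] rows>= 0.16501838126409796
```

Emit:
send_rows:
  commands:
    - [-1,0,0.1,-0.006,0,0,0]
    - [-1,0,0.1,-0.006,0,0,0]
    - [-1,0,0.1,-0.006,0,0,0]
    - [-1,0,0.1,-0.006,0,0,0]
    - [-1,0,0.1,0,0,0,0]
    - [-1,0,0.05,0,0,0,0]
    - [-1,0,0,0,0,0,0]
    - [-1,0,0,0,0,0,0]
    - [-1,0,0,0,0,0,0]

```text
time: 5.18
position: [0.671, 0.0603, 0.1297]
tool_rot: [0.705, -0.698, -0.095, 0.082]
force: [0.3, -0.0, 0.3]
finger_gap: 0.0853
```

```bash
python3 - <<'E'
from h import *
import cv2
show(); plan([.6666,.0545,.115],down(105.7))
im=robot.snapshot("wrist");cv2.imwrite("pics/w3.png",im)
E
```

```text
t 5.18 p [0.671  0.0603 0.1297] F [ 0.3 -0.   0.3] gap 0.0853 q [-0.13  0.65 -0.04  1.58  0.02  0.89  1.64]
tool axes x,y,z (columns)
 [[ 0.968  0.018 -0.249]
 [ 0.249  0.011  0.968]
 [ 0.02  -1.     0.006]]
shift total [-0.04   0.097 -0.031] rows>= 0.39332478861764575
turn total [-0.008 -0.029  0.025] rows>= 0.24467346499276152
```

View pics/w3.png

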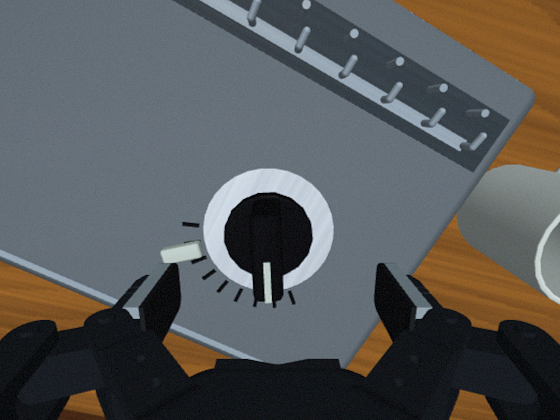

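Emit:
send_rows:
  commands:
    - [-1,-0.02,0,-0.015,0,-0.015,0.012]
    - [-1,-0.02,0.04,-0.015,0,-0.015,0.012]
    - [-1,0,0.04,0,0,0,0]
    - [-1,0,0.02,0,0,0,0]
    - [-1,0,0,0,0,0,0]
    - [-1,0,0,0,0,0,0]

```text
time: 5.73
position: [0.6674, 0.0537, 0.1159]
tool_rot: [0.702, -0.698, -0.099, 0.097]
force: [-0.1, 0.5, -1.5]
finger_gap: 0.0853
```

```bash
python3 - <<'E'
from h import *
show(); plan([.6666,.0545,.115],down(105.7))
E
```

```text
t 5.73 p [0.6674 0.0537 0.1159] F [-0.1  0.5 -1.5] gap 0.0853 q [-0.12  0.67 -0.05  1.59  0.03  0.88  1.67]
tool axes x,y,z (columns)
 [[ 0.962  0.002 -0.274]
 [ 0.274  0.006  0.962]
 [ 0.003 -1.     0.005]]
shift total [-0.003  0.006  0.007] rows>= 0.035037682236087594
turn total [-0.006  0.004  0.004] rows>= 0.055174861763412346
```

Emit:
send_rows:
  commands:
    - [1,0,0,0,0,0,0]
    - [1,0,0,0,0,0,0]
    - [1,0,0,0,0,0,0]
    - [1,0,0,0,0,0,0]
    - [1,0,0,0,0,0,0]
    - [1,0,0,0,0,0,0]
    - [1,0,0,0,0,0,0]
    - [1,0,0,0,0,0,0]

```text
time: 6.4
position: [0.6674, 0.0544, 0.1163]
tool_rot: [0.702, -0.698, -0.099, 0.097]
force: [1.3, 1.1, -1.3]
finger_gap: 0.0126
```

```bash
python3 - <<'E'
from h import *
show(); plan([.6666,.0545,.115],down(105.7-78.3))
E
```

```text
t 6.4 p [0.6674 0.0544 0.1163] F [ 1.3  1.1 -1.3] gap 0.0126 q [-0.12  0.67 -0.05  1.59  0.03  0.88  1.67]
tool axes x,y,z (columns)
 [[ 0.962  0.002 -0.274]
 [ 0.274  0.006  0.962]
 [ 0.004 -1.     0.006]]
shift total [-0.005  0.008  0.002] rows>= 0.03570924220019965
turn total [-9.000e-03  1.744e+00 -1.000e-03] rows>= 10.97163466762863
```

Emit:
send_rows:
  commands:
    - [1,0,0,0,0,0.1,0]
    - [1,0,0,0,0,0.1,0]
    - [1,0,0,0,0,0.1,0]
    - [1,0,0,0,0,0.1,0]
    - [1,0,0,0,0,0.1,0]
    - [1,0,0,0,0,0.1,0]
    - [1,0,0,0,0,0.1,0]
    - [1,0,0,0,0,0.1,0]

```text
time: 7.07
position: [0.6672, 0.0528, 0.1162]
tool_rot: [0.696, -0.693, 0.132, -0.133]
force: [-1.1, 0.4, 0.6]
finger_gap: 0.0128
```

```bash
python3 - <<'E'
from h import *
show(); plan([.6666,.0545,.115],down(105.7-78.3))
E
```

```text
t 7.07 p [0.6672 0.0528 0.1162] F [-1.1  0.4  0.6] gap 0.0128 q [-0.23  0.68  0.14  1.59 -0.12  0.88  1.15]
tool axes x,y,z (columns)
 [[ 0.93   0.002  0.368]
 [-0.368  0.005  0.93 ]
 [-0.    -1.     0.005]]
shift total [-0.008  0.008  0.009] rows>= 0.05220439517947248
turn total [-0.006  0.912 -0.002] rows>= 5.733692434027462
```

Emit:
send_rows:
  commands:
    - [1,0,0,0,0,0.1,0]
    - [1,0,0,0,0,0.1,0]
    - [1,0,0,0,0,0.1,0]
    - [1,0,0,0,0,0.1,0]
    - [1,0,0,0,0,0.1,0]
    - [1,0,0,0,0,0.1,0]
    - [1,0,0,0,0,0.1,0]
    - [1,0,0,0,0,0.08,0]
    - [1,0,0,0,0,0.05,0]
    - [1,0,0,0,0,0,0]
    - [1,0,0,0,0,0,0]
    - [1,0,0,0,0,0,0]

```text
time: 8.07
position: [0.6662, 0.0516, 0.1162]
tool_rot: [0.61, -0.609, 0.359, -0.358]
force: [0.1, 0.5, 1.5]
finger_gap: 0.013
```

```bash
python3 - <<'E'
from h import *
import cv2
show(); plan([.6666,.0545,.115],down(105.7-78.3))
cv2.imwrite("pics/w4.png",cv2.resize(robot.snapshot("wrist")[120:400,100:460],None,fx=2,fy=2))
for c in("scene","top","wrist"):
    if c!="wrist":robot.snapshot(c)
    for t in["dial_grip","dial_nose","tab_end"]:
        r=robot.mark_of(t,c);print(c,t,[(np.round(d["xyz"],4).tolist(),round(d["confidence"],2)) for d in r[:2]])
E
```

```text
t 8.07 p [0.6662 0.0516 0.1162] F [0.1 0.5 1.5] gap 0.013 q [-0.34  0.7   0.34  1.6  -0.28  0.89  0.61]
tool axes x,y,z (columns)
 [[ 0.486  0.     0.874]
 [-0.874  0.002  0.486]
 [-0.002 -1.     0.001]]
shift total [-0.015  0.008  0.012] rows>= 0.07595395884694293
turn total [-0.001  0.038 -0.002] rows>= 0.23811190238724186
scene dial_grip [([0.6694, 0.0529, 0.1315], 0.61)]
scene dial_nose [([0.6803, 0.0235, 0.1126], 0.73), ([0.6296, -0.0094, -0.0], 0.68)]
scene tab_end [([0.684, 0.0199, 0.1087], 0.52)]
top dial_grip []
top dial_nose []
top tab_end []
wrist dial_grip [([0.6672, 0.048, 0.1317], 0.92)]
wrist dial_nose []
wrist tab_end [([0.683, 0.0201, 0.1077], 0.77)]
```

View pics/w4.png

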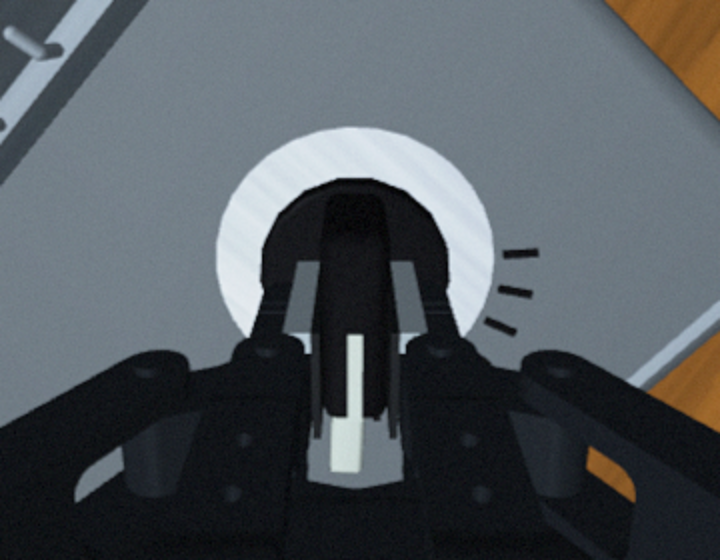

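Emit:
send_rows:
  commands:
    - [1,0,0,0.01,0,0.03,0]
    - [1,-0.01,0,0,0,0.02,0]
    - [1,0,0,0,0,0,0]
    - [1,0,0,0,0,0,0]
    - [1,0,0,0,0,0,0]

```text
time: 9.08
position: [0.6661, 0.0516, 0.1162]
tool_rot: [-0.601, 0.601, -0.373, 0.372]
force: [-0.9, -0.9, 0.4]
finger_gap: 0.0127
```

```bash
python3 - <<'E'
from h import *
show(); plan([.6666,.0545,.115],down(105.7-78.3))
E
```

```text
t 9.08 p [0.6661 0.0516 0.1162] F [-0.9 -0.9  0.4] gap 0.0127 q [-0.35  0.7   0.35  1.6  -0.29  0.9   0.57]
tool axes x,y,z (columns)
 [[ 0.445 -0.001  0.895]
 [-0.895 -0.     0.445]
 [-0.    -1.    -0.001]]
shift total [-0.016  0.008  0.012] rows>= 0.07701334664538352
turn total [ 0.002 -0.021 -0.001] rows>= 0.1346962652724914
```

Emit:
send_rows:
  commands:
    - [-1,0,0,0,0,0,0]
    - [-1,0,0,0,0,0,0]
    - [-1,0,0,0,0,0,0]
    - [-1,0,0,0,0,0,0]
    - [-1,0,0,0,0,0,0]
    - [-1,0,0,0,0,0,0]
    - [-1,0,-0.1,0,0,0,0]
    - [-1,0,-0.15,0,0,0,0]
    - [-1,0,-0.2,0,0,0,0]
    - [-1,0,-0.2,0,0,0,0]
    - [-1,0,-0.2,0,0,0,0]
    - [-1,0,-0.2,0,0,0,0]
    - [-1,0,0,0,0,0,0]
    - [-1,0,0,0,0,0,0]
    - [-1,0,0,0,0,0,0]

```text
time: 10.33
position: [0.6657, 0.0532, 0.2799]
tool_rot: [-0.601, 0.601, -0.373, 0.371]
force: [-0.3, -0.5, -1.4]
finger_gap: 0.0853
```

```bash
python3 - <<'E'
from h import *
import cv2
show()
cv2.imwrite("pics/w5.png",robot.snapshot("wrist"))
for c in("scene","wrist"):
    if c!="wrist":robot.snapshot(c)
    for t in["dial_grip","dial_nose","tab_end","lever_handle","lever_bar"]:
        r=robot.mark_of(t,c);print(c,t,[(np.round(d["xyz"],4).tolist(),round(d["confidence"],2)) for d in r[:2]])
E
```

```text
t 10.33 p [0.6657 0.0532 0.2799] F [-0.3 -0.5 -1.4] gap 0.0853 q [-0.38  0.56  0.41  1.39 -0.23  1.24  0.51]
tool axes x,y,z (columns)
 [[ 0.447 -0.003  0.895]
 [-0.895  0.002  0.447]
 [-0.003 -1.    -0.002]]
scene dial_grip [([0.6681, 0.0544, 0.1324], 0.66)]
scene dial_nose [([0.6801, 0.0216, 0.1097], 0.65)]
scene tab_end [([0.6817, 0.0187, 0.1088], 0.55)]
scene lever_handle []
scene lever_bar [([0.6383, -0.1908, 0.0721], 0.84)]
wrist dial_grip [([0.6678, 0.0498, 0.1329], 0.59)]
wrist dial_nose [([0.6818, 0.0217, 0.1093], 0.75)]
wrist tab_end [([0.6819, 0.0222, 0.1068], 0.63)]
wrist lever_handle []
wrist lever_bar []
```

View pics/w5.png

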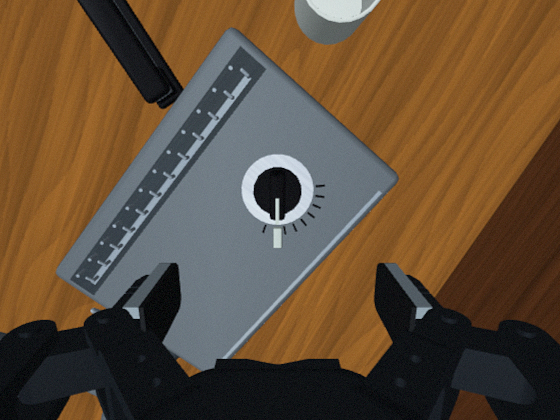

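```bash
python3 - <<'E'
from h import *
plan([.56,-.19,.29],down(-13.7))
E
```

```text
shift total [ 1.137 -0.071 -1.353] rows>= 6.363162181590572
turn total [ 0.007  0.894 -0.002] rows>= 5.621702068469364
```

Emit:
send_rows:
  commands:
    - [-1,0.14,-0.01,-0.17,0,0,0]
    - [-1,0.14,-0.01,-0.17,0,0,0]
    - [-1,0.14,-0.01,-0.17,0,0,0]
    - [-1,0.14,-0.01,-0.17,0,0,0]
    - [-1,0.14,-0.01,-0.17,0,0,0]
    - [-1,0.14,-0.01,-0.17,0,0,0]
    - [-1,0.14,-0.01,-0.17,0,0,0]
    - [-1,0,0,0,0,0.13,0]
    - [-1,0,0,0,0,0.13,0]
    - [-1,0,0,0,0,0.13,0]
    - [-1,0,0,0,0,0.13,0]
    - [-1,0,0,0,0,0.13,0]
    - [-1,0,0,0,0,0.13,0]
    - [-1,0,0,0,0,0.06,0]
    - [-1,0,0,0,0,0,0]
    - [-1,0,0,0,0,0,0]
    - [-1,0,0,0,0,0,0]

```text
time: 12.35
position: [0.5663, -0.1689, 0.2903]
tool_rot: [0.44, -0.441, 0.554, -0.552]
force: [0.4, -0.3, -0.4]
finger_gap: 0.0855
```

```bash
python3 - <<'E'
from h import *
import cv2
show(); plan([.547,-.208,.25],down(-13.7))
cal=robot.get_calibration("wrist");print(np.round(-cal["R"].T@cal["t"],4))
cv2.imwrite("pics/w6.png",robot.snapshot("wrist"))
for c in("scene","top","wrist"):
    if c!="wrist":robot.snapshot(c)
    for t in["lever_handle","lever_bar","tape"]:
        r=robot.mark_of(t,c);print(c,t,[(np.round(d["xyz"],4).tolist(),round(d["confidence"],2)) for d in r[:2]])
E
```

```text
t 12.35 p [ 0.5663 -0.1689  0.2903] F [ 0.4 -0.3 -0.4] gap 0.0855 q [-0.18  0.46  0.62  1.59 -0.29  1.18  0.27]
tool axes x,y,z (columns)
 [[-0.224 -0.002  0.975]
 [-0.975  0.001 -0.224]
 [-0.    -1.    -0.002]]
shift total [ 0.283  0.269 -0.067] rows>= 1.4244041970275607
turn total [ 0.003  0.017 -0.   ] rows>= 0.1087507879141394
[ 0.5838 -0.1024  0.4333]
scene lever_handle [([0.5519, -0.2024, 0.1714], 0.78)]
scene lever_bar [([0.6358, -0.1915, 0.0689], 0.85)]
scene tape [([0.5993, -0.3347, -0.0014], 0.68)]
top lever_handle [([0.5483, -0.2018, 0.174], 0.69)]
top lever_bar [([0.6367, -0.1884, 0.0712], 0.45)]
top tape []
wrist lever_handle [([0.5451, -0.2066, 0.1713], 0.94)]
wrist lever_bar [([0.6415, -0.1917, 0.0683], 0.93)]
wrist tape [([0.5961, -0.3354, 0.0021], 0.8)]
```

View pics/w6.png

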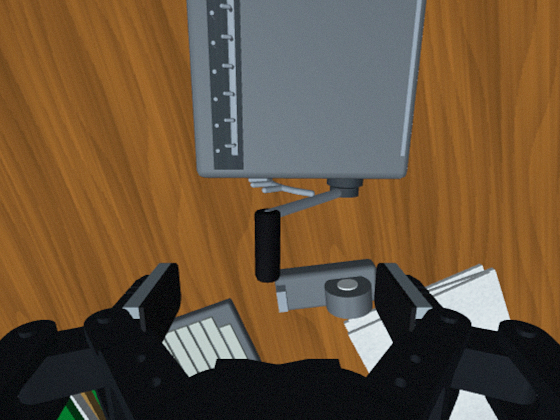

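```bash
python3 - <<'E'
from h import *
cal=robot.get_calibration("wrist")
a,b=ray(cal,266.5,212,.175),ray(cal,268,280,.172);print(a,b,(a+b)/2,np.linalg.norm(a-b),np.degrees(np.arctan2(*(a-b)[1::-1])))
plan([.547,-.211,.20],down(-13.7))
E
```

```text
[ 0.55815077 -0.17153617  0.175     ] [ 0.54460048 -0.23317336  0.172     ] [ 0.55137562 -0.20235477  0.1735    ] 0.06318032167514408 77.60135432132874
shift total [ 0.302  0.602 -0.061] rows>= 2.4322854295775898
turn total [ 0.003  0.015 -0.   ] rows>= 0.09384097841423078
```

Emit:
send_rows:
  commands:
    - [-1,0.1,0.06,-0.018,0,0.01,0]
    - [-1,0.1,0.06,-0.018,0,0,0]
    - [-1,0.1,0.06,-0.018,0,0,0]
    - [-1,0,0.1,0,0,0,0]
    - [-1,0,0,0,0,0,0]
    - [-1,0,0,0,0,0,0]
    - [-1,0,0,0,0,0,0]

```text
time: 13.53
position: [0.545, -0.2164, 0.2455]
tool_rot: [0.436, -0.438, 0.556, -0.555]
force: [0.7, 0.7, 0.0]
finger_gap: 0.0854
```

```bash
python3 - <<'E'
from h import *
show(); plan([.5485,-.211,.15],down(-13.7))
E
```

```text
t 13.53 p [ 0.545  -0.2164  0.2455] F [0.7 0.7 0. ] gap 0.0854 q [-0.09  0.49  0.61  1.67 -0.31  1.08  0.38]
tool axes x,y,z (columns)
 [[-0.236 -0.003  0.972]
 [-0.972 -0.001 -0.236]
 [ 0.001 -1.    -0.003]]
shift total [-0.041  0.636  0.016] rows>= 2.294748440099725
turn total [0.003 0.001 0.002] rows>= 0.02456619902253391
```

Emit:
send_rows:
  commands:
    - [-1,-0.015,0.1,0.005,0,0,0]
    - [-1,-0.015,0.1,0.005,0,0,0]
    - [-1,0,0.1,0.005,0,0,0]
    - [-1,0,0.1,0,0,0,0]
    - [-1,0,0.1,0,0,0,0]
    - [-1,0,0.06,0,0,0,0]
    - [-1,0,0.03,0,0,0,0]
    - [-1,0,0,0,0,0,0]
    - [-1,0,0,0,0,0,0]

```text
time: 14.28
position: [0.5533, -0.2126, 0.1599]
tool_rot: [-0.44, 0.437, -0.552, 0.557]
force: [0.3, -0.7, 0.6]
finger_gap: 0.0851
```

```bash
python3 - <<'E'
from h import *
show(); plan([.5485,-.211,.15],down(-13.7))
for c in("wrist","scene"):
    robot.snapshot(c);r=robot.mark_of("lever_handle",c);print([(np.round(d["xyz"],4).tolist(),round(d["confidence"],2)) for d in r[:2]])
E
```

```text
t 14.28 p [ 0.5533 -0.2126  0.1599] F [ 0.3 -0.7  0.6] gap 0.0851 q [-0.06  0.58  0.55  1.78 -0.38  0.88  0.43]
tool axes x,y,z (columns)
 [[-0.231  0.008  0.973]
 [-0.973 -0.003 -0.231]
 [ 0.001 -1.     0.008]]
shift total [-0.003  0.066 -0.034] rows>= 0.26719962137835246
turn total [-0.011  0.007  0.002] rows>= 0.08046614425671611
[([0.5464, -0.2034, 0.1705], 0.83)]
[([0.5524, -0.1992, 0.1721], 0.85)]
```

Emit:
send_rows:
  commands:
    - [-1,0,0.03,-0.015,0,0,0]
    - [-1,0,0.03,-0.015,0,0,0]
    - [-1,0,0,0,0,0,0]
    - [-1,0,0,0,0,0,0]
    - [1,0,0,0,0,0,0]
    - [1,0,0,0,0,0,0]
    - [1,0,0,0,0,0,0]
    - [1,0,0,0,0,0,0]
    - [1,0,0,0,0,0,0]
    - [1,0,0,0,0,0,0]
    - [1,0,0,0,0,0,0]

```text
time: 15.4
position: [0.5474, -0.2115, 0.1517]
tool_rot: [-0.44, 0.436, -0.553, 0.557]
force: [3.4, -0.9, -3.2]
finger_gap: 0.0199
```

```bash
python3 - <<'E'
from h import *
show(); 
for c in("wrist","scene"):
    robot.snapshot(c);r=robot.mark_of("lever_handle",c);print([(np.round(d["xyz"],4).tolist(),round(d["confidence"],2)) for d in r[:2]])
E
```

```text
t 15.4 p [ 0.5474 -0.2115  0.1517] F [ 3.4 -0.9 -3.2] gap 0.0199 q [-0.06  0.58  0.55  1.8  -0.39  0.86  0.44]
tool axes x,y,z (columns)
 [[-0.232  0.008  0.973]
 [-0.973 -0.002 -0.232]
 [ 0.    -1.     0.008]]
[([0.5466, -0.2075, 0.1723], 0.95)]
[([0.5539, -0.198, 0.1727], 0.67)]
```

Emit:
send_rows:
  commands:
    - [1,0,0.041,-0.045,0,0,0]
    - [1,0,0.044,-0.042,0,0,0]
    - [1,0,0.046,-0.039,0,0,0]
    - [1,0,0.049,-0.036,0,0,0]
    - [1,0,0.051,-0.032,0,0,0]
    - [1,0,0,0,0,0,0]
    - [1,0,0,0,0,0,0]

```text
time: 16.18
position: [0.5243, -0.2061, 0.1221]
tool_rot: [-0.444, 0.432, -0.548, 0.562]
force: [-0.7, 0.8, 5.2]
finger_gap: 0.0202
```

```bash
cat >> h.py <<'E'
def lever(z0=.1517,p0=(.5474,-.2115)):
    s,p,R=st();th=np.arcsin(np.clip(.7662+(p[2]-z0)/.13,-1,1));b=np.radians(-13.7)
    dx=(p[:2]-p0)@[np.cos(b),np.sin(b)];print("q from z",round(.873-th,3),"q from x",round(.873-np.arccos(np.clip(.6427-dx/.13,-1,1)),3))
def lplan(q,z0=.1517,p0=(.5474,-.2115)):
    th=.873-q;b=np.radians(-13.7);dx=-.13*(np.cos(th)-.6427);plan([p0[0]+dx*np.cos(b),p0[1]+dx*np.sin(b),z0-.13*(.7662-np.sin(th))],down(-13.7))
E
python3 - <<'E'
from h import *
show();lever();lplan(.42);lplan(.84)
for c in("wrist","scene"):
    robot.snapshot(c);r=robot.mark_of("lever_handle",c);print([(np.round(d["xyz"],4).tolist(),round(d["confidence"],2)) for d in r[:2]])
E
```

```text
t 16.18 p [ 0.5243 -0.2061  0.1221] F [-0.7  0.8  5.2] gap 0.0202 q [-0.04  0.58  0.52  1.91 -0.42  0.74  0.48]
tool axes x,y,z (columns)
 [[-0.232  0.024  0.972]
 [-0.973 -0.005 -0.232]
 [-0.001 -1.     0.024]]
q from z 0.305 q from x 0.273
shift total [-0.001  0.086 -0.066] rows>= 0.3896613950422507
turn total [-0.031  0.006 -0.001] rows>= 0.19755686356935664
shift total [-0.001  0.434 -0.162] rows>= 1.66656477367047
turn total [-0.031  0.006 -0.001] rows>= 0.19755686356935664
[([0.5234, -0.1996, 0.1447], 0.86)]
[([0.5262, -0.1961, 0.1447], 0.69), ([0.637, -0.1869, 0.0709], 0.17)]
```

Emit:
send_rows:
  commands:
    - [1,0,0.05,-0.035,-0.01,0,0]
    - [1,0,0.052,-0.032,-0.01,0,0]
    - [1,0,0.055,-0.028,-0.01,0,0]
    - [1,0,0.056,-0.023,-0.01,0,0]
    - [1,0,0.058,-0.018,0,0,0]
    - [1,0,0,0,0,0,0]
    - [1,0,0,0,0,0,0]

```text
time: 16.97
position: [0.508, -0.2022, 0.0849]
tool_rot: [0.439, -0.438, 0.556, -0.554]
force: [-3.2, 2.1, 11.5]
finger_gap: 0.0197
```

```bash
python3 - <<'E'
from h import *
show();lever();lplan(.84)
for c in("wrist","scene"):
    robot.snapshot(c);r=robot.mark_of("lever_handle",c);print([(np.round(d["xyz"],4).tolist(),round(d["confidence"],2)) for d in r[:2]])
E
```

```text
t 16.97 p [ 0.508  -0.2022  0.0849] F [-3.2  2.1 11.5] gap 0.0197 q [-0.02  0.62  0.48  1.96 -0.45  0.67  0.52]
tool axes x,y,z (columns)
 [[-0.232 -0.     0.973]
 [-0.973  0.002 -0.232]
 [-0.002 -1.    -0.001]]
q from z 0.618 q from x 0.57
shift total [-0.002  0.19  -0.039] rows>= 0.6975253436961869
turn total [ 0.001  0.007 -0.003] rows>= 0.04513503380463145
[([0.5056, -0.1952, 0.1088], 0.97)]
[([0.5134, -0.1873, 0.11], 0.61), ([0.6678, 0.0544, 0.1315], 0.2)]
```

Emit:
send_rows:
  commands:
    - [1,0,0.055,-0.016,0,0,0]
    - [1,0,0.055,-0.013,0,0,0]
    - [1,0,0.055,-0.01,0,0,0]
    - [1,0,0.02,-0.004,0,0,0]
    - [1,0,0,0,0,0,0]
    - [1,0,0,0,0,0,0]
    - [1,0,0,0,0,0,0]

```text
time: 17.75
position: [0.5031, -0.201, 0.0594]
tool_rot: [0.44, -0.437, 0.555, -0.555]
force: [-0.6, 0.3, 2.9]
finger_gap: 0.0203
```

```bash
python3 - <<'E'
from h import *
import cv2
show();lever();lplan(.84)
for c in("wrist","scene","top"):
    cv2.imwrite(f"pics/e_{c}.png",robot.snapshot(c));r=robot.mark_of("lever_handle",c);print([(np.round(d["xyz"],4).tolist(),round(d["confidence"],2)) for d in r[:2]])
E
```

```text
t 17.75 p [ 0.5031 -0.201   0.0594] F [-0.6  0.3  2.9] gap 0.0203 q [ 0.01  0.65  0.45  1.99 -0.48  0.6   0.55]
tool axes x,y,z (columns)
 [[-0.232  0.003  0.973]
 [-0.973  0.003 -0.232]
 [-0.003 -1.     0.002]]
q from z 0.817 q from x 0.754
shift total [-0.002  0.02  -0.006] rows>= 0.07603937373765084
turn total [-0.003  0.007 -0.004] rows>= 0.05304290489534049
[([0.5011, -0.1946, 0.0862], 0.94)]
[([0.5072, -0.1917, 0.0873], 0.7)]
[([0.5047, -0.1911, 0.0892], 0.68), ([0.6781, 0.0211, 0.1065], 0.68)]
```

Emit:
send_rows:
  commands:
    - [1,0,0.04,-0.004,0,0,0]
    - [1,0,0.035,-0.002,0,0,0]
    - [1,0,0.01,0,0,0,0]
    - [1,0,0,0,0,0,0]
    - [1,0,0,0,0,0,0]
    - [1,0,0,0,0,0,0]
    - [1,0,0,0,0,0,0]

```text
time: 18.63
position: [0.5024, -0.2008, 0.0485]
tool_rot: [-0.44, 0.436, -0.555, 0.556]
force: [-2.6, 1.7, 7.3]
finger_gap: 0.0203
```

```bash
python3 - <<'E'
from h import *
import cv2
show();lever()
f=[]
for c in("wrist","scene","top"):
    im=robot.snapshot(c);r=robot.mark_of("lever_handle",c);print([(np.round(d["xyz"],4).tolist(),round(d["confidence"],2)) for d in r[:2]])
    if c=="scene": cv2.imwrite("pics/e2.png",cv2.resize(im[130:290,110:310],None,fx=4,fy=3.75,interpolation=cv2.INTER_CUBIC))
E
```

```text
t 18.63 p [ 0.5024 -0.2008  0.0485] F [-2.6  1.7  7.3] gap 0.0203 q [ 0.02  0.66  0.43  2.   -0.5   0.57  0.56]
tool axes x,y,z (columns)
 [[-0.232  0.006  0.973]
 [-0.973  0.003 -0.232]
 [-0.004 -1.     0.005]]
q from z 0.9 q from x 0.819
[([0.5032, -0.1918, 0.0742], 0.97)]
[([0.5068, -0.1868, 0.0787], 0.67), ([0.4493, 0.1182, 0.001], 0.65)]
[([0.5015, -0.192, 0.0784], 0.77)]
```

View pics/e2.png

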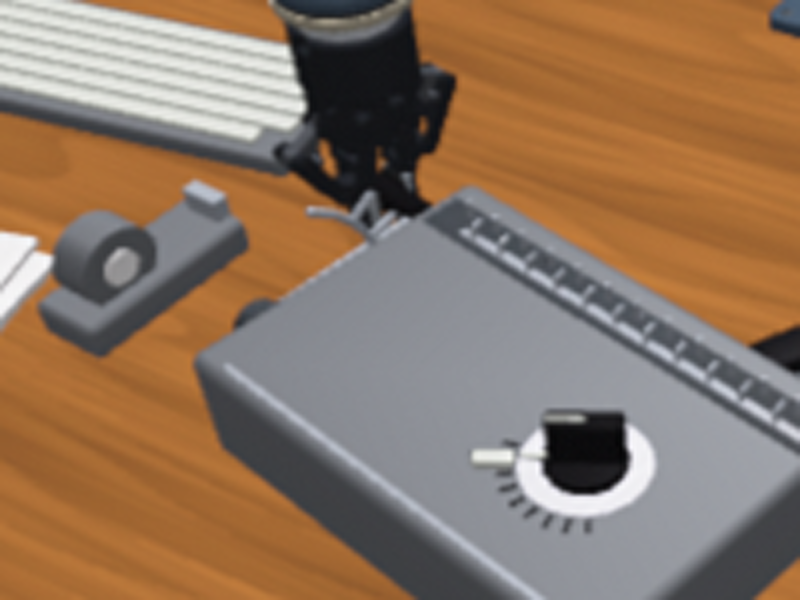

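```bash
python3 - <<'E'
from h import *
import cv2
im=robot.snapshot("wrist");cv2.imwrite("pics/e3.png",cv2.resize(im[130:350,130:430],None,fx=2.6,fy=2.6,interpolation=cv2.INTER_CUBIC))
for t in("lever_handle","lever_bar"):
    for d in robot.mark_of(t,"wrist")[:1]:print(t,np.round(d["xyz"],4))
robot.snapshot("scene")
for t in("dial_grip","dial_nose","tab_end","mug","stapler","tape"):
    for d in robot.mark_of(t,"scene")[:1]:print(t,np.round(d["xyz"],4),d["confidence"])
show();lever()
E
```

```text
lever_handle [ 0.4997 -0.1946  0.0752]
dial_grip [0.6683 0.054  0.1322] 0.82
dial_nose [0.6798 0.0217 0.1099] 0.81
tab_end [0.6847 0.0198 0.1073] 0.63
mug [ 0.6275  0.2494 -0.0015] 0.91
stapler [0.4511 0.12   0.0013] 0.93
tape [ 0.5961 -0.3356  0.0013] 0.97
t 19.43 p [ 0.5025 -0.2008  0.0486] F [-2.5  0.8  7.3] gap 0.0203 q [ 0.02  0.66  0.43  2.   -0.5   0.57  0.56]
tool axes x,y,z (columns)
 [[-0.232  0.006  0.973]
 [-0.973  0.003 -0.232]
 [-0.004 -1.     0.005]]
q from z 0.9 q from x 0.812
```

View pics/e3.png

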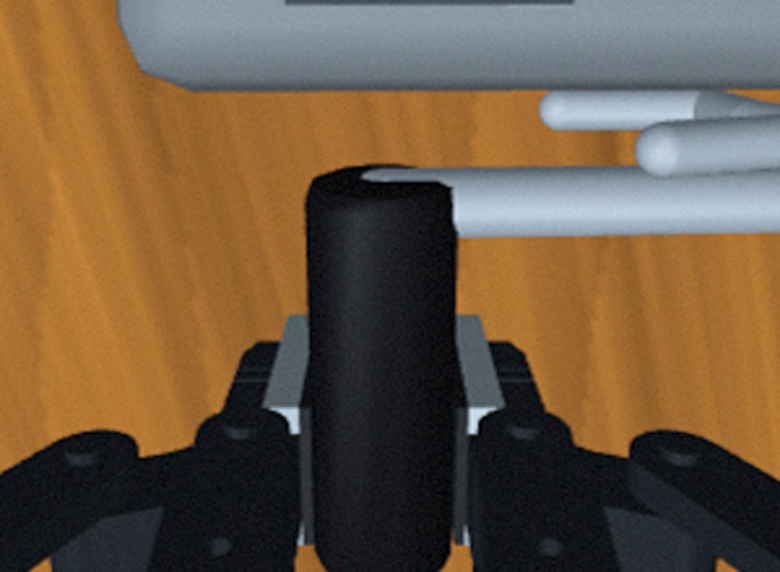

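```bash
python3 -c "
from bench import robot
print(robot.hand_in())"
```

```text
the job is handed in; nothing more can be done
None
```

I turned the dial to the tab and pressed the lever to its third click. The gripper is still holding it there, and I handed the job in at about 19.5 s of the 50 s allowed.

**Dial:** I gripped the bar from above and turned it about 79° clockwise. The gripper's angle puts the nose about 1° from the tab. The camera pictures after release and again at the end show the nose and tab in line. The networks' marks for them also lie close together.

**Lever:** I gripped the handle across and brought it down the arc in stages.
- **Angle:** The handle height averaged over three cameras puts the lever at about 0.83 rad. Taken from the arm's own position instead, the readings disagree: 0.90 rad from its height and 0.81 to 0.82 rad from its horizontal travel. I trust the camera figure, because the handle slid about 8 mm along the pads on the way down. All of these values lie inside 0.75 to 0.93.
- **Hold:** The arm stayed still for the last 0.8 s, with about 7 N of upward force on the tool.

**Other objects:** The last network marks put the mug, stapler and tape dispenser within about 5 mm of their start positions. That is about the network's accuracy.

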